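# Edge the fish ruler out of its groove and put it on the drying rack

### The job

The steel fish ruler lies in the shallow groove on top of the small spruce step, where it cannot be gripped. Press on its face with light, felt pressure, just firmly enough not to slip (never over about 20 N), and drag it along the groove, still lying flat, until about a third of its length sticks out over the front edge of the step; then pinch that end by its two long sides, lift the ruler clear and lay it gently, level and lengthwise, across the two bars of the drying rack, centred on it. Let go, and leave the other things where they are.

Things in the scene. Friction and masses are not known exactly. Their poses are not given: they have to be found in the camera images.
- ruler_centre (a point): Centre (half-way up) of the loose steel fish ruler: a plain flat bar 180 long (its x) x 56 wide (y) x 5 thick (z up), 270 to 450 g, with tick marks along one long side. Pressing it on the step with more than about 20 N scratches it; pressed too lightly (under some 5 to 9 N, as its weight and the friction have it) the fingers slip over it instead of dragging it.
- step_edge (a point): Middle of the fixed step's front edge, level with the groove's floor, 70 above the table; x points into the step along the groove, y along the edge, z up. The ruler's near end lies 2 to 6 behind this edge at first; pulled along -x it comes out over the edge, in front of which nothing stands.
- step: Small fixed spruce step, 250 deep (x) x 150 wide (y), 70 high; origin at the centre of its underside, its front edge at x = -125. The groove in its top runs from the front edge 190 back and is 61 wide, edged at both sides and behind by wooden strips 6 high and 12 wide, so the ruler has 2.5 play at each side and lies 1 below their tops.
- rack_top (a point): Midway between the fixed drying rack's two level bars, at the height of their tops, 45 above the table. The bars are 8 thick, lie along the rack's y at x = -28 and +28, and bend down at y = -52 and +52 to the foot, a board 150 (x) x 130 (y), 10 thick. The ruler is to lie along the rack's x, either way round.
- organiser: Six-drawer grey parts organiser, fixed, drawers facing away from the robot, 140 deep x 170 wide x 120 high; origin at the centre of its underside. It may stand left or right, the rack at the other side.
- sinker: Grey stone sinker, 42 across and 31 high, loose, standing on the step behind the groove; origin at the centre of its underside. To be left alone.
- spoon_lure: Silver spoon lure, 70 long and 4 thick, loose, on the table in front of the step; origin under its centre. To be left alone.
- squid_jig: Blue squid jig, 80 long and 18 high, loose, on the table near the front; origin under its centre. To be left alone.
- bait_jar: Glass jar with a white cap, 56 across and 70 high, loose, at the far side of the table; origin at the centre of its underside. To be left alone.
There are look-alikes about, which are no part of the job. What is meant by the part that bears rack_top is not orange, and is the larger of those in its own colour.

How it is judged:
On the way, in this order (a step that is already met when the one before it is completed fails the run):
1. the ruler, lying flat on the step, sticks out 35 to 85 mm over its front edge (x of ruler_centre in the frame of step_edge between 0.005 and 0.055 m and z of ruler_centre in the frame of step_edge below 0.006 m and angle between ruler_centre's own z axis and vertical below 0.05 rad), for 0.2 s.
2. the ruler is lifted clear of the step by the fingers (z of ruler_centre in the frame of step_edge above 0.02 m and contact force between ruler and step below 0.1 N and contact force between the fingers and ruler above 3 N), for 0.1 s.
At the end, for the whole second after the job is handed in: The ruler lies released, level (within 3 degrees) and at rest on both bars of the rack, its centre within 18 mm of the rack's middle both along and across, its length within 11 degrees of the rack's x axis (x of ruler_centre in the frame of rack_top between -0.018 and 0.018 m and y of ruler_centre in the frame of rack_top between -0.018 and 0.018 m and z of ruler_centre in the frame of rack_top between 0 and 0.006 m and angle between the x axis of ruler_centre and the x axis of rack_top, either way round below 0.2 rad and angle between ruler_centre's own z axis and vertical below 0.05 rad and linear speed of ruler below 0.02 m/s); the robot touches nothing.
It fails at once if the ruler is pressed down on the groove's floor with more than about 20 N (24 N with its weight) (contact force between ruler and step above 24 N).
It fails at once if the ruler is dropped or pressed on the rack with more than 25 N (contact force between ruler and rack above 25 N).
It fails at once if the ruler falls off (height (world z) of ruler_centre below 0.035 m).
It fails at once if a bystander is moved by more than 20 mm (distance of any of sinker, spoon_lure, squid_jig, bait_jar from where it was at the start of the episode above 0.02 m).
It also fails if it takes over 72 s, if anything falls off the work surface, if the arm or the gripper's body presses on something with over 40 N, if the wrist force passes 120 N, or if a joint passes its speed limit or range.

### The arm

A 6-joint arm with a two-finger parallel gripper is mounted at the origin on the work surface. World frame = base frame: x ahead of the robot, y to its left, z up, the work surface at z = 0. Lengths are in m, angles in rad, forces in N, time in s.
With the tool pointing down it reaches from about 0.425 to 0.95 m from the base axis. Payload 3.5 kg.
Tool frame: the origin (TCP) lies at the very end of the fingers, on their centre line; the grasp point (between the pads) lies 19 mm behind it (bot.pinch_z is the distance from the TCP to the grasp point, in m); z points along the fingers, y is the direction in which the jaws open and shut (so a half turn about z gives the same grasp; the last joint's range is limited). The gripper opens to 85 mm and grips with 20 to 120 N. Pads are 22 mm wide; open, the fingers measure 114 mm over their backs; the gripper's body (76 mm by 85 mm) begins 54 mm behind the grasp point. The pads swing forward as they close: fully open they stand 13 mm farther back than shut.
Start: joints at [1.069, 0.286, 1.577, -0, 1.279, -0.15], TCP at [0.233, 0.634, 0.193] pointing down, gripper open.
Joint ranges: [-2.77, 2.77], [-0.9, 2.22], [0.21, 2.48], [-1.53, 4.67], [0.24, 2.81], [-2.84, 2.84]. Speed limits (rad/s): [2.79, 2.79, 3.14, 3.14, 3.14, 3.14].

### API

Orientations are given as a unit quaternion [x, y, z, w].
In Python, from rig import bot gives the robot as it stands.
- The arm moves only by the shell command python3 -m crank 'ROWS' [OPENING] [FORCE]. ROWS is JSON, a list that holds one entry, the list of rows, each a list of 4 numbers: the shift along the tool's x, y, z in m, then the turn about the tool's z in degrees. In form: [[[x, y, z, roll], ...]]. A call has 1 to 5 rows; each row is the pose to reach, as a shift and turn from the pose commanded when the call began, along the tool's axes at that moment; what a row does not reach only later rows make up. A row lasts 1/8 s, in which the tool goes at most 62.5 mm and 10.7 degrees, less where a joint would pass 70% of its speed; a pose out of reach is approached as far as the arm can. A call with a gripper value outside its range is refused whole. OPENING is the finger opening in m, from 0 to 0.0854, set as the call begins (- or left out, the last holds). The fingers move at their own pace and stop on an object; FORCE is the grip in N (left out, the last holds). Time passes only in rows, so rows that repeat a pose let the fingers close. It gives the time, the measured TCP pose, the force and the opening at its end, in the units of the state.
- bot.read_state(): the state, without advancing time (a new reading comes with each control period).
- bot.snapshot(name): name is "scene" or "top"; returns the picture (480x640x3 uint8, red, green, blue); there is no depth.
- bot.camera_info(name): a dict with "fx", "fy", "cx", "cy" (pixels), "camera_from_world" (4x4, takes a point from world to camera coordinates). Camera axes: x right, y down, z forward; pixel columns grow to the right and rows downward; lengths in m; the calibration is good to about 2 mm. A picture is of the moment at which its call begins. camera_info takes no time and is no camera call.
- bot.finish_job(): hands the job in, once; it reports no verdict.
The state is a dict: "time_s": time; "joint_pos": joint angles; "qvel": joint speeds; "joint_torque": joint torques, N m; "eef_pos": TCP position; "ee_rot": TCP orientation; "force": force on the tool from outside, world axes, zero at the start; "wrist_torque": the same for the moment, N m; "width": opening from 0.0 (shut) to 1.0 (fully open).
Only numpy, scipy, OpenCV 4.12 (cv2) and the standard library are available. Lean on these libraries where they do the work, as an engineer would, in place of code of your own. Each camera call takes 0.05 s, during which the arm holds its last target. There are 200 camera calls.

## Working session

There is one attempt and no reset: what is moved stays moved. The work goes in short steps, Python scripts to look and compute and a shell command to move; the robot and the scene stay as the last step left them, time stands still between calls to the robot, and variables do not carry over. Pictures are saved under pics/ and viewed, about 8 in all and at most 12, crops included, and the job is handed in when it is done.

```bash
mkdir -p pics; ls; python3 - <<'E'
from rig import bot
import cv2,numpy as np
for n in ("scene","top"):
    cv2.imwrite(f"pics/{n}0.png",bot.snapshot(n)[:,:,::-1])
    c=bot.camera_info(n); print(n,c["fx"],c["cx"],c["cy"],np.round(np.array(c["camera_from_world"]),3).tolist())
print(bot.read_state())
E
```

```text
pics
scene 602.7595030808276 324.14646921299527 240.189716092062 [[-0.539, 0.842, -0.002, 0.36], [0.595, 0.379, -0.708, -0.309], [-0.596, -0.383, -0.706, 1.798], [0.0, 0.0, 0.0, 1.0]]
top 482.63331726562313 317.8120788762963 242.82771292593551 [[0.014, -1.0, 0.007, -0.027], [-0.996, -0.014, -0.091, 0.605], [0.091, -0.006, -0.996, 1.138], [0.0, 0.0, 0.0, 1.0]]
{'time_s': 0.1, 'joint_pos': array([ 1.06902965e+00,  2.87149602e-01,  1.57800930e+00, -3.18622661e-06,
        1.27861012e+00, -1.49999410e-01]), 'qvel': array([ 2.17350582e-05, -1.47974629e-03, -2.48826642e-03, -1.13837719e-04,
       -1.86833642e-03, -3.22617365e-04]), 'joint_torque': array([ 1.33530026e-03, -4.07291973e+01, -2.93700564e+01, -9.29920111e-05,
        3.34487857e-03,  1.30262836e-05]), 'eef_pos': array([0.23222349, 0.63308338, 0.19204877]), 'ee_rot': array([ 1.74977650e-01,  9.84571804e-01, -1.03139846e-03, -3.46932053e-04]), 'force': array([ 0.05789147, -0.15854342, -0.86141847]), 'wrist_torque': array([-0.02058499, -0.02695726,  0.01286642]), 'width': 0.9964373282958437}
```

View pics/scene0.png

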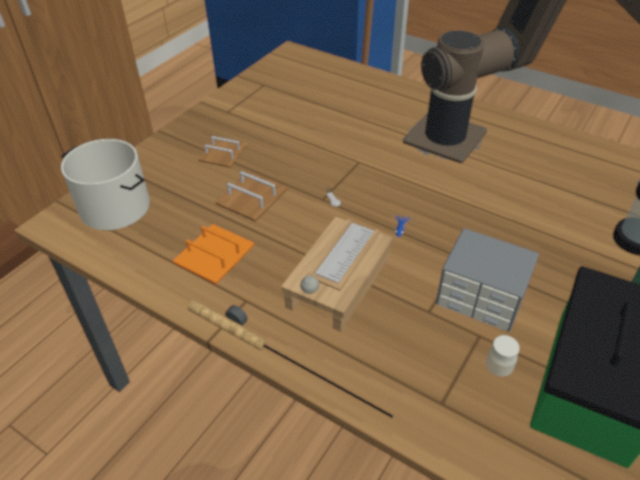

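View pics/top0.png

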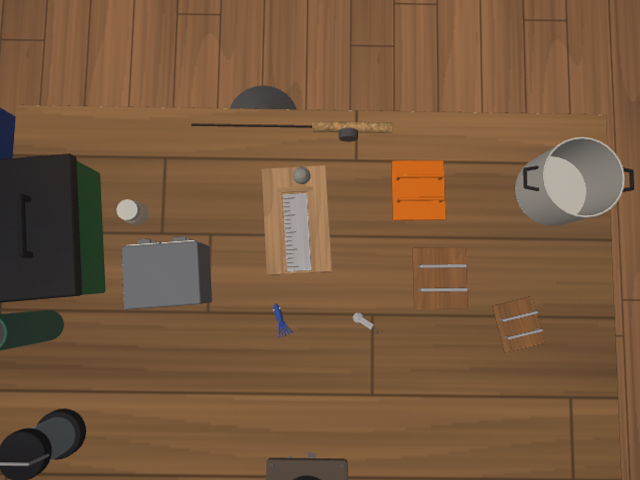

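The top view shows the step with the ruler at about (297,232), its front edge facing the robot at v≈272. Things that could be taken for the rack are orange (418,190), wood large (440,277) and wood small (519,323). By the description I choose the large wooden one at (440,277).

```bash
cat > h.py <<'E'
from rig import bot
import cv2,numpy as np
def ray(n,uv,z):
    c=bot.camera_info(n);M=np.array(c["camera_from_world"]);R,t=M[:3,:3],M[:3,3]
    d=R.T@np.array([(uv[0]-c["cx"])/c["fx"],(uv[1]-c["cy"])/c["fy"],1]);o=-R.T@t
    return o+d*(z-o[2])/d[2]
def proj(n,p):
    c=bot.camera_info(n);q=np.array(c["camera_from_world"])@np.r_[p,1]
    return np.array([c["fx"]*q[0]/q[2]+c["cx"],c["fy"]*q[1]/q[2]+c["cy"]])
def blobs(img,n,box,z,smax=45,vmin=130,amin=25):
    u0,v0,u1,v1=box;h=cv2.cvtColor(img[v0:v1,u0:u1],cv2.COLOR_RGB2HSV)
    m=((h[...,1]<smax)&(h[...,2]>vmin)).astype(np.uint8)
    out=[]
    for c in cv2.findContours(m,cv2.RETR_EXTERNAL,cv2.CHAIN_APPROX_NONE)[0]:
        if len(c)<15: continue
        w=np.array([ray(n,p[0]+[u0,v0],z)[:2] for p in c],np.float32)
        (cx,cy),(a,b),_=r=cv2.minAreaRect(w); bx=cv2.boxPoints(r)
        e=[bx[1]-bx[0],bx[2]-bx[1]];L=max(e,key=np.linalg.norm)
        ang=np.degrees(np.arctan2(L[1],L[0]));ang=(ang+90)%180-90
        out.append((np.round([cx,cy],4).tolist(),np.round(sorted([a,b]),4).tolist(),round(float(ang),2)))
    return out
E
python3 - <<'E'
from h import *
t=bot.snapshot("top");s=bot.snapshot("scene")
print("ruler top",blobs(t,"top",(278,185,320,280),.075))
print("ruler scene",blobs(s,"scene",(305,215,385,295),.075))
print("rack top",blobs(t,"top",(405,240,475,315),.045))
print("rack scene",blobs(s,"scene",(215,165,285,220),.045))
# step front edge by wood colour mask: lighter wood
u=np.r_[255:345]
h=cv2.cvtColor(t[150:290,250:345],cv2.COLOR_RGB2HSV)
print(h[[20,60,100,130],:, :][:, ::8].tolist())
a=cv2.resize(t[150:320,250:480],None,fx=3,fy=3,interpolation=cv2.INTER_CUBIC)
cv2.imwrite("pics/crop1.png",a[:,:,::-1])
E
```

```text
ruler top [([0.6268, 0.0314], [0.0557, 0.1794], 4.5)]
ruler scene [([0.7496, 0.021], [0.0279, 0.0427], 33.93), ([0.6283, 0.0314], [0.0581, 0.1822], 4.28)]
rack top [([0.4988, -0.317], [0.0047, 0.1066], -89.21), ([0.5544, -0.3152], [0.006, 0.1072], -87.4)]
rack scene [([0.5673, -0.3048], [0.0309, 0.1291], -89.53), ([0.5124, -0.307], [0.0343, 0.1297], -89.25)]
[[[14, 133, 132], [14, 131, 132], [15, 116, 156], [14, 117, 174], [15, 118, 169], [15, 115, 146], [21, 27, 130], [18, 28, 90], [14, 117, 178], [14, 117, 176], [15, 132, 131], [14, 134, 131]], [[14, 131, 125], [15, 132, 124], [15, 116, 152], [15, 115, 169], [15, 120, 166], [4, 12, 151], [0, 11, 165], [174, 8, 163], [15, 117, 166], [14, 115, 177], [14, 130, 126], [14, 130, 126]], [[14, 127, 124], [15, 130, 124], [14, 116, 156], [15, 115, 164], [15, 116, 150], [4, 12, 147], [0, 11, 165], [4, 11, 159], [14, 114, 150], [14, 115, 171], [14, 123, 149], [14, 130, 131]], [[15, 132, 135], [14, 129, 134], [15, 132, 133], [14, 131, 134], [15, 129, 132], [14, 129, 132], [14, 131, 132], [14, 130, 133], [14, 130, 133], [15, 131, 132], [14, 131, 132], [14, 131, 132]]]
```

View pics/crop1.png

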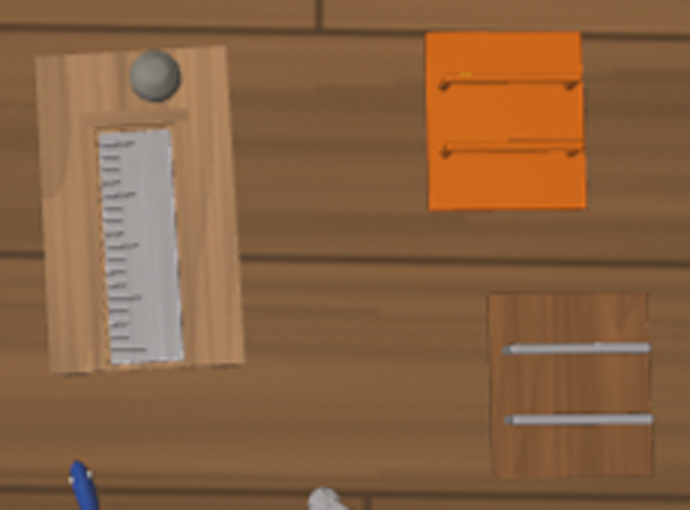

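The crop confirms the large wooden rack, with bars at crop rows 348 and 420. Their measured spacing is 55.6 mm, against 56 expected. The ruler measures 179x56 mm, and both views agree within 2 mm. Next I write a helper that computes the moves.

```bash
cat > go.py <<'E'
# python3 go.py x y z yaw_y_deg : shift in tool axes + roll from measured pose
import sys,numpy as np
from rig import bot
from scipy.spatial.transform import Rotation as R
s=bot.read_state();r=R.from_quat(s["ee_rot"]).as_matrix()
x,y,z,a=map(float,sys.argv[1:5])
d=r.T@(np.array([x,y,z])-s["eef_pos"])
print("t",round(s["time_s"],2),"pos",np.round(s["eef_pos"],4),"yaw",round(np.degrees(np.arctan2(r[1,1],r[0,1])),2),"F",np.round(s["force"],2),"w",round(s["width"]*85.4,1))
print("shift mm",np.round(1000*d,1),"roll",round(np.degrees(np.arctan2(r[1,1],r[0,1]))-a,2))
E
python3 go.py 0.642 0.0326 0.2 94.5
```

```text
t 0.2 pos [0.2323 0.6333 0.1924] yaw 69.84 F [-0.52  0.22  0.15] w 85.2
shift mm [-591.5 -422.7   -7.1] roll -24.66
```

```bash
python3 -m crank '[[[-0.04,-0.03,-0.02,-5],[-0.08,-0.06,-0.03,-10],[-0.13,-0.09,-0.03,-15],[-0.18,-0.13,-0.03,-20],[-0.23,-0.165,-0.03,-24.7]]]' 0; python3 go.py 0.642 0.0326 0.2 94.5
```

```text
time_s: 0.82
eef_pos: [0.3922, 0.3978, 0.2232]
ee_rot: [-0.041, 0.999, -0.0, 0.0]
force: [1.1, -0.1, 0.1]
width: 0.002
t 0.82 pos [0.3922 0.3978 0.2232] yaw 94.73 F [ 1.15 -0.15  0.06] w 0.2
shift mm [-218.9 -384.6   23.3] roll 0.23
```

```bash
python3 -m crank '[[[-0.028,-0.05,0,0],[-0.056,-0.1,0,0],[-0.085,-0.15,0,0],[-0.113,-0.2,0,0],[-0.142,-0.25,0,0]]]'; python3 -m crank '[[[-0.026,-0.045,0,0],[-0.052,-0.09,0.01,0],[-0.077,-0.134,0.02,0],[-0.077,-0.134,0.023,0],[-0.077,-0.134,0.023,0]]]'; python3 go.py 0.642 0.0326 0.1 94.5
```

```text
time_s: 1.45
eef_pos: [0.5536, 0.1599, 0.2233]
ee_rot: [-0.04, 0.999, 0.0, 0.0]
force: [0.8, 1.5, -0.3]
width: -0.003
time_s: 2.08
eef_pos: [0.6397, 0.0344, 0.1996]
ee_rot: [-0.039, 0.999, 0.0, -0.001]
force: [-0.7, -0.4, 0.0]
width: 0.002
t 2.08 pos [0.6397 0.0344 0.1996] yaw 94.53 F [-0.66 -0.4   0.03] w 0.2
shift mm [-2.3 -2.1 99.6] roll 0.03
```

```bash
python3 -m crank '[[[-0.002,-0.002,0.04,0],[-0.002,-0.002,0.08,0],[-0.002,-0.002,0.105,0],[-0.002,-0.002,0.115,0],[-0.002,-0.002,0.115,0]]]';  python3 go.py 0.642 0.0326 0.075 94.5
```

```text
time_s: 2.7
eef_pos: [0.6422, 0.0333, 0.0856]
ee_rot: [-0.04, 0.999, 0.0, -0.0]
force: [-0.9, 0.2, 0.8]
width: -0.0
t 2.7 pos [0.6422 0.0333 0.0856] yaw 94.62 F [-0.89  0.24  0.83] w -0.0
shift mm [ 0.3 -0.7 10.6] roll 0.12
```

```bash
python3 -m crank '[[[0,-0.001,0.003,0],[0,-0.001,0.006,0],[0,-0.001,0.008,0],[0,-0.001,0.009,0],[0,-0.001,0.009,0]]]'; python3 -m crank '[[[0,0,0.0005,0],[0,0,0.0005,0]]]'; python3 -m crank '[[[0,0,0.0005,0],[0,0,0.0005,0]]]'
```

```text
time_s: 3.32
eef_pos: [0.6425, 0.0312, 0.0762]
ee_rot: [-0.04, 0.999, 0.0, -0.0]
force: [-0.3, 0.5, -0.1]
width: 0.003
time_s: 3.58
eef_pos: [0.6426, 0.0313, 0.0758]
ee_rot: [-0.04, 0.999, 0.0, -0.0]
force: [0.1, 0.6, 0.2]
width: 0.001
time_s: 3.82
eef_pos: [0.6425, 0.0313, 0.0753]
ee_rot: [-0.04, 0.999, 0.0, -0.0]
force: [0.5, 0.6, -0.6]
width: 0.002
```

```bash
python3 -m crank '[[[0,0,0.0004,0],[0,0,0.0004,0]]]'; python3 -m crank '[[[0,0,0.0004,0],[0,0,0.0004,0]]]'
```

```text
time_s: 4.08
eef_pos: [0.6425, 0.0313, 0.0749]
ee_rot: [-0.04, 0.999, -0.0, -0.0]
force: [0.2, 0.2, -0.5]
width: -0.002
time_s: 4.32
eef_pos: [0.6425, 0.0313, 0.0745]
ee_rot: [-0.04, 0.999, -0.0, -0.0]
force: [-0.0, 0.7, -0.5]
width: 0.001
```

```bash
python3 -m crank '[[[0,0,0.0004,0],[0,0,0.0004,0]]]'; python3 -m crank '[[[0,0,0.0004,0],[0,0,0.0004,0]]]'
```

```text
time_s: 4.58
eef_pos: [0.6425, 0.0313, 0.0741]
ee_rot: [-0.04, 0.999, -0.0, -0.0]
force: [-0.4, -0.3, -0.4]
width: -0.0
time_s: 4.82
eef_pos: [0.6425, 0.0313, 0.0737]
ee_rot: [-0.04, 0.999, 0.0, -0.0]
force: [0.7, 1.2, -0.6]
width: -0.002
```

```bash
python3 -m crank '[[[0,0,0.0003,0],[0,0,0.0003,0]]]'
```

```text
time_s: 5.08
eef_pos: [0.6425, 0.0313, 0.0734]
ee_rot: [-0.04, 0.999, 0.0, -0.0]
force: [-1.2, 0.3, 0.4]
width: 0.001
```

```bash
python3 -m crank '[[[0,0,0.0003,0],[0,0,0.0003,0]]]'
```

```text
time_s: 5.32
eef_pos: [0.6425, 0.0313, 0.0731]
ee_rot: [-0.04, 0.999, -0.0, 0.0]
force: [0.2, -0.1, -0.1]
width: 0.004
```

```bash
python3 -m crank '[[[0,0,0.0003,0],[0,0,0.0003,0]]]'
```

```text
time_s: 5.58
eef_pos: [0.6425, 0.0313, 0.0728]
ee_rot: [-0.04, 0.999, 0.0, -0.0]
force: [0.6, 0.3, -0.5]
width: -0.002
```

```bash
python3 -m crank '[[[0,0,0.0003,0],[0,0,0.0003,0]]]'
```

```text
time_s: 5.82
eef_pos: [0.6425, 0.0313, 0.0725]
ee_rot: [-0.04, 0.999, -0.0, -0.0]
force: [0.2, -0.6, -0.6]
width: 0.003
```

No contact yet at 72.5 mm, although the ruler top should be at 75 mm. I check by eye.

```bash
python3 - <<'E'
from h import *
s=bot.snapshot("scene")
print(proj("scene",bot.read_state()["eef_pos"]))
cv2.imwrite("pics/c2.png",cv2.resize(s[150:330,260:440],None,fx=3.3,fy=3.3,interpolation=cv2.INTER_CUBIC)[:,:,::-1])
E
```

```text
[341.69011787 255.49766932]
```

View pics/c2.png

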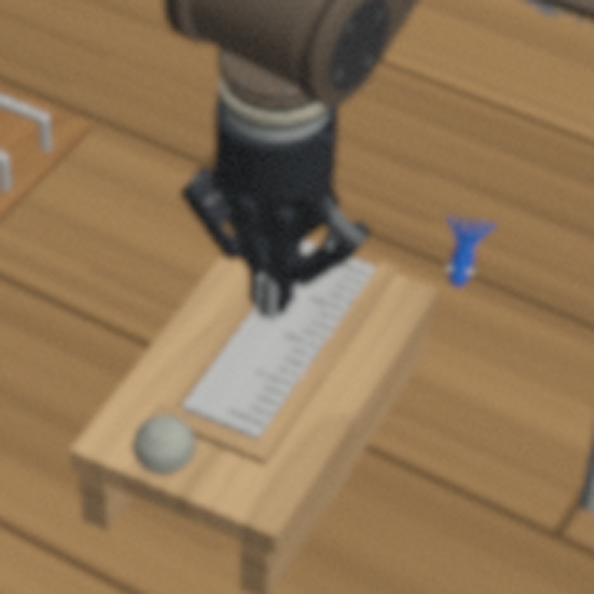

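The projected TCP falls at crop (270,348), but the visible tip is near (268,312). I compare with the top view.

```bash
python3 - <<'E'
from h import *
s=bot.snapshot("top");p=bot.read_state()["eef_pos"]
for n in("scene","top"):
  for dz in (0,.03,.08,.15): print(n,dz,np.round(proj(n,p+[0,0,dz]),1))
print(ray("scene",(341.5,245.5),.075))
cv2.imwrite("pics/t2.png",cv2.resize(s[150:330,210:390],None,fx=3.3,fy=3.3,interpolation=cv2.INTER_CUBIC)[:,:,::-1])
E
```

```text
scene 0 [341.7 255.5]
scene 0.03 [341.9 246.1]
scene 0.08 [342.4 229.8]
scene 0.15 [343.  205.4]
top 0 [296.8 225. ]
top 0.03 [296.3 223.3]
top 0.08 [295.4 220.2]
top 0.15 [294.  215.4]
[0.61801672 0.01569371 0.075     ]
```

View pics/t2.png

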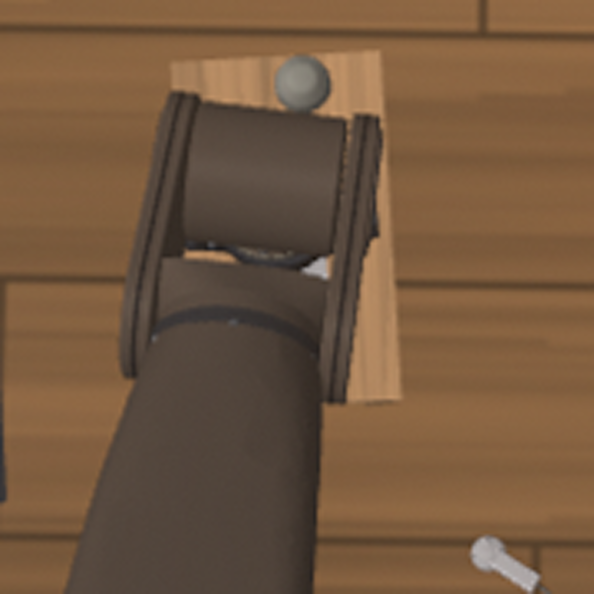

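The lateral position agrees with the state, but the fingertip appears about 25–30 mm higher than the reported TCP. No force is felt, so I descend in guarded steps: each crank runs only if the previous force reading is small.

```bash
cat > chk.py <<'E'
import sys
from rig import bot
s=bot.read_state();f=s["force"];print(round(s["eef_pos"][2],4),f.round(1))
sys.exit(0 if f[2]<2.5 else 1)
E
python3 -c "from rig import bot;print(bot.pinch_z)"
python3 -m crank '[[[0,0,0.001,0],[0,0,0.001,0]]]' >/dev/null; python3 chk.py && python3 -m crank '[[[0,0,0.001,0],[0,0,0.002,0],[0,0,0.002,0]]]'>/dev/null; python3 chk.py && python3 -m crank '[[[0,0,0.001,0],[0,0,0.002,0],[0,0,0.002,0]]]'>/dev/null; python3 chk.py && python3 -m crank '[[[0,0,0.001,0],[0,0,0.002,0],[0,0,0.002,0]]]'>/dev/null; python3 chk.py
```

```text
0.0187
0.0714 [-0.1 -0.6 -0.8]
0.0694 [ 1.  -0.   0.6]
0.0674 [-0.2  0.4 -0.1]
0.0653 [ 0.1 -0.  -1.4]
```

```bash
python3 -m crank '[[[0,0,0.001,0],[0,0,0.002,0],[0,0,0.003,0],[0,0,0.003,0]]]' >/dev/null; python3 chk.py && python3 -m crank '[[[0,0,0.001,0],[0,0,0.002,0],[0,0,0.002,0]]]'>/dev/null; python3 chk.py && python3 -m crank '[[[0,0,0.001,0],[0,0,0.002,0],[0,0,0.002,0]]]'>/dev/null; python3 chk.py
python3 - <<'E'
from h import *
s=bot.snapshot("scene");print(proj("scene",bot.read_state()["eef_pos"]))
cv2.imwrite("pics/c3.png",cv2.resize(s[180:300,280:400],None,fx=5,fy=5,interpolation=cv2.INTER_CUBIC)[:,:,::-1])
E
```

```text
0.0624 [-0.1  0.  -0.5]
0.0604 [-0.1  0.7  0.8]
0.0584 [-0.  -1.1  1. ]
[341.59909834 259.79804498]
```

View pics/c3.png

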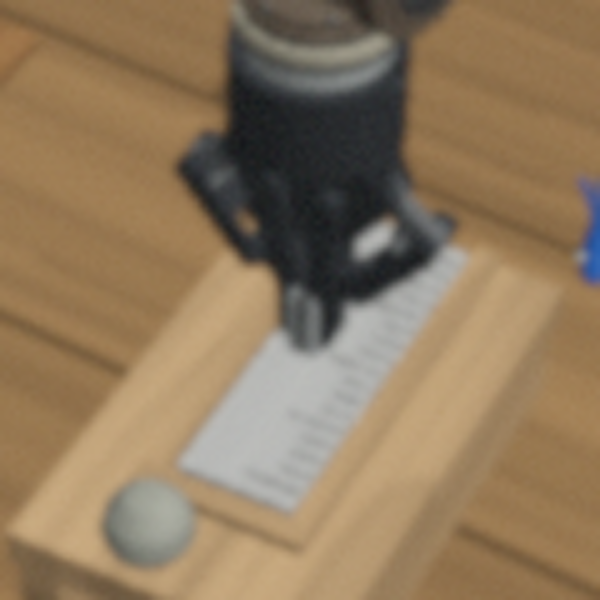

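The tip's lower end is at about (342,250), and the contact point projects to v≈254.7, so about 13 mm remains. I continue guarded.

```bash
python3 -m crank '[[[0,0,0.001,0],[0,0,0.002,0],[0,0,0.003,0],[0,0,0.003,0]]]' >/dev/null; python3 chk.py && python3 -m crank '[[[0,0,0.001,0],[0,0,0.002,0],[0,0,0.002,0]]]'>/dev/null; python3 chk.py && python3 -m crank '[[[0,0,0.0005,0],[0,0,0.0005,0]]]'>/dev/null; python3 chk.py && python3 -m crank '[[[0,0,0.0005,0],[0,0,0.0005,0]]]'>/dev/null; python3 chk.py && python3 -m crank '[[[0,0,0.0005,0],[0,0,0.0005,0]]]'>/dev/null; python3 chk.py && python3 -m crank '[[[0,0,0.0005,0],[0,0,0.0005,0]]]'>/dev/null; python3 chk.py && python3 -m crank '[[[0,0,0.0005,0],[0,0,0.0005,0]]]'>/dev/null; python3 chk.py && python3 -m crank '[[[0,0,0.0005,0],[0,0,0.0005,0]]]'>/dev/null; python3 chk.py
```

```text
0.0554 [ 0.3 -0.3  0.4]
0.0534 [-0.6 -1.  -0.3]
0.053 [ 0.1 -0.2 -0.1]
0.0524 [ 0.6  0.2 -0.9]
0.052 [-0.2  0.5 -0.1]
0.0515 [ 0.7 -0.8 -0.7]
0.051 [ 0.1 -0.3 -0.7]
0.0505 [-0.1 -0.3 -0.2]
```

```bash
python3 -m crank '[[[0,0,0.0005,0],[0,0,0.0005,0]]]'>/dev/null; python3 chk.py && python3 -m crank '[[[0,0,0.0005,0],[0,0,0.0005,0]]]'>/dev/null; python3 chk.py && python3 -m crank '[[[0,0,0.0005,0],[0,0,0.0005,0]]]'>/dev/null; python3 chk.py && python3 -m crank '[[[0,0,0.0005,0],[0,0,0.0005,0]]]'>/dev/null; python3 chk.py && python3 -m crank '[[[0,0,0.0005,0],[0,0,0.0005,0]]]'>/dev/null; python3 chk.py && python3 -m crank '[[[0,0,0.0005,0],[0,0,0.0005,0]]]'>/dev/null; python3 chk.py && python3 -m crank '[[[0,0,0.0005,0],[0,0,0.0005,0]]]'>/dev/null; python3 chk.py && python3 -m crank '[[[0,0,0.0005,0],[0,0,0.0005,0]]]'>/dev/null; python3 chk.py && python3 -m crank '[[[0,0,0.0005,0],[0,0,0.0005,0]]]'>/dev/null; python3 chk.py && python3 -m crank '[[[0,0,0.0005,0],[0,0,0.0005,0]]]'>/dev/null; python3 chk.py; python3 go.py .642 .033 .075 94.5
```

```text
0.05 [-0.9  0.2  0.4]
0.0495 [-0.9  0.8  0.4]
0.049 [ 0.1 -0.8  0. ]
0.0485 [ 0.1 -1.   0.8]
0.048 [-0.  -1.3 -0.5]
0.0475 [-0.2  0.4  0. ]
0.047 [-0.2  0.4  0.4]
0.0465 [-0.2 -0.6  0.6]
0.046 [-0.2 -0.6  0.1]
0.0455 [ 0.7 -0.1 -0.4]
t 13.47 pos [0.6425 0.0313 0.0455] yaw 94.54 F [ 0.67 -0.08 -0.41] w 0.2
shift mm [  0.4   1.8 -29.5] roll 0.04
```

```bash
python3 - <<'E'
from h import *
s=bot.snapshot("scene");g=s.max(2)
for u in (338,341,344): print(u,g[236:268,u].tolist())
t=proj("scene",[.6425,.0313,.075]);print(t,proj("scene",[.653,.0313,.075]),bot.read_state()["joint_torque"].round(2))
E
```

```text
338 [44, 41, 42, 45, 45, 73, 97, 108, 98, 90, 87, 89, 89, 90, 98, 105, 115, 136, 161, 178, 186, 187, 188, 188, 186, 182, 173, 174, 181, 185, 184, 183]
341 [43, 44, 47, 41, 42, 49, 62, 77, 94, 98, 101, 102, 102, 100, 100, 101, 101, 111, 133, 161, 180, 185, 186, 187, 186, 184, 182, 176, 173, 176, 177, 171]
344 [40, 34, 39, 31, 33, 38, 38, 42, 50, 64, 71, 72, 69, 69, 69, 75, 89, 127, 160, 177, 183, 183, 186, 185, 181, 176, 178, 178, 172, 172, 176, 177]
[341.73639663 254.73113729] [339.27824774 257.60262739] [ -0.   -40.13 -25.64  -0.     0.    -0.  ]
```

The tip's lower end is now at v≈254.5. Its far side should reach about 257.6 at contact, so up to about 9 mm remains.

```bash
python3 -m crank '[[[0,0,0.0005,0],[0,0,0.0005,0]]]'>/dev/null; python3 chk.py && python3 -m crank '[[[0,0,0.0005,0],[0,0,0.0005,0]]]'>/dev/null; python3 chk.py && python3 -m crank '[[[0,0,0.0005,0],[0,0,0.0005,0]]]'>/dev/null; python3 chk.py && python3 -m crank '[[[0,0,0.0005,0],[0,0,0.0005,0]]]'>/dev/null; python3 chk.py && python3 -m crank '[[[0,0,0.0005,0],[0,0,0.0005,0]]]'>/dev/null; python3 chk.py && python3 -m crank '[[[0,0,0.0005,0],[0,0,0.0005,0]]]'>/dev/null; python3 chk.py && python3 -m crank '[[[0,0,0.0005,0],[0,0,0.0005,0]]]'>/dev/null; python3 chk.py && python3 -m crank '[[[0,0,0.0005,0],[0,0,0.0005,0]]]'>/dev/null; python3 chk.py && python3 -m crank '[[[0,0,0.0005,0],[0,0,0.0005,0]]]'>/dev/null; python3 chk.py && python3 -m crank '[[[0,0,0.0005,0],[0,0,0.0005,0]]]'>/dev/null; python3 chk.py && python3 -m crank '[[[0,0,0.0005,0],[0,0,0.0005,0]]]'>/dev/null; python3 chk.py && python3 -m crank '[[[0,0,0.0005,0],[0,0,0.0005,0]]]'>/dev/null; python3 chk.py
```

```text
0.045 [-0.3 -0.1  0.3]
0.0445 [ 0.  -0.9  0.8]
0.044 [ 0.8 -0.5 -0.7]
0.0435 [ 0.4  0.7 -0.1]
0.0429 [ 0.1 -0.3 -0. ]
0.0425 [ 0.4  0.8 -0.2]
0.042 [ 0.7  0.4 -1.2]
0.0415 [ 0.1 -0.4 -0.2]
0.041 [-0.2  0.9  0.6]
0.0405 [-0.2 -0.  -0.7]
0.04 [0.3 0.1 0.8]
0.0394 [ 0.1 -0.2  0.4]
```

```bash
python3 - <<'E'
from h import *
s=bot.snapshot("scene");g=s.max(2)
for u in (338,341,344): print(u,g[246:268,u].tolist())
p=bot.read_state()["eef_pos"]
print(proj("scene",p))
cv2.imwrite("pics/c4.png",cv2.resize(s[200:280,300:380],None,fx=7,fy=7,interpolation=cv2.INTER_CUBIC)[:,:,::-1])
E
```

```text
338 [98, 90, 87, 88, 88, 90, 98, 107, 114, 134, 163, 179, 187, 188, 186, 182, 174, 174, 181, 184, 185, 184]
341 [95, 99, 98, 99, 101, 101, 99, 101, 101, 114, 144, 168, 183, 186, 186, 185, 182, 175, 173, 176, 177, 171]
344 [52, 63, 65, 66, 67, 67, 68, 74, 96, 133, 163, 177, 184, 182, 182, 177, 177, 177, 172, 171, 176, 177]
[341.42939359 265.49410753]
```

View pics/c4.png

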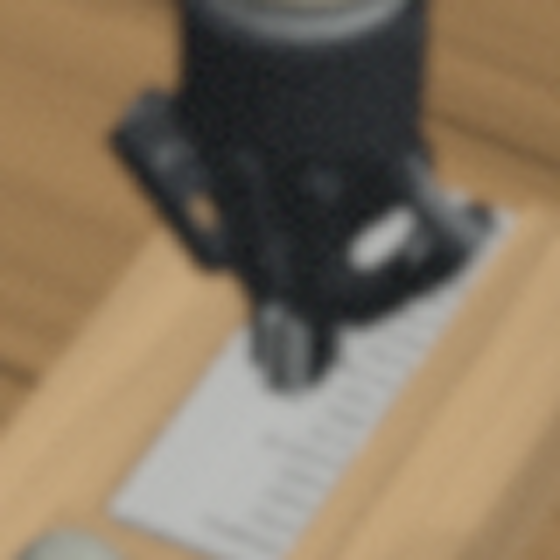

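The tip's bottom is now at v≈255.9, so about 5 mm remains and the offset stays consistently near 29 mm. I continue.

```bash
python3 -m crank '[[[0,0,0.0005,0],[0,0,0.0005,0]]]'>/dev/null; python3 chk.py && python3 -m crank '[[[0,0,0.0005,0],[0,0,0.0005,0]]]'>/dev/null; python3 chk.py && python3 -m crank '[[[0,0,0.0005,0],[0,0,0.0005,0]]]'>/dev/null; python3 chk.py && python3 -m crank '[[[0,0,0.0005,0],[0,0,0.0005,0]]]'>/dev/null; python3 chk.py && python3 -m crank '[[[0,0,0.0005,0],[0,0,0.0005,0]]]'>/dev/null; python3 chk.py && python3 -m crank '[[[0,0,0.0005,0],[0,0,0.0005,0]]]'>/dev/null; python3 chk.py && python3 -m crank '[[[0,0,0.0005,0],[0,0,0.0005,0]]]'>/dev/null; python3 chk.py && python3 -m crank '[[[0,0,0.0005,0],[0,0,0.0005,0]]]'>/dev/null; python3 chk.py && python3 -m crank '[[[0,0,0.0005,0],[0,0,0.0005,0]]]'>/dev/null; python3 chk.py && python3 -m crank '[[[0,0,0.0005,0],[0,0,0.0005,0]]]'>/dev/null; python3 chk.py && python3 -m crank '[[[0,0,0.0005,0],[0,0,0.0005,0]]]'>/dev/null; python3 chk.py && python3 -m crank '[[[0,0,0.0005,0],[0,0,0.0005,0]]]'>/dev/null; python3 chk.py
```

```text
0.039 [-0.4 -0.7  0.1]
0.0384 [-0.2  0.8 -0.3]
0.0379 [-0.   0.9  0.3]
0.0375 [-0.  -0.2 -0.4]
0.0372 [0.1 0.4 0.5]
0.0371 [-1.2 -0.1  3.5]
0.0371 [-1.2 -0.1  3.5]
0.0371 [-1.2 -0.1  3.5]
0.0371 [-1.2 -0.1  3.5]
0.0371 [-1.2 -0.1  3.5]
0.0371 [-1.2 -0.1  3.5]
0.0371 [-1.2 -0.1  3.5]
```

Contact is felt at state z = 0.0372, so the true fingertip sits about 38 mm above the reported TCP. I'll use that offset from here on. Now I press up to about 12 N.

```bash
sed 's/<2.5/<9.5/' chk.py > chk9.py; python3 -m crank '[[[0,0,0.0005,0],[0,0,0.0005,0],[0,0,0.0005,0]]]'>/dev/null; python3 chk9.py && python3 -m crank '[[[0,0,0.0004,0],[0,0,0.0004,0],[0,0,0.0004,0]]]'>/dev/null; python3 chk9.py && python3 -m crank '[[[0,0,0.0003,0],[0,0,0.0003,0],[0,0,0.0003,0]]]'>/dev/null; python3 chk9.py
```

```text
0.0371 [-2.7  0.3  6.3]
0.0371 [-4.6 -0.4  8.3]
0.0371 [-3.6  0.3  8.4]
```

```bash
python3 -m crank '[[[0,0,0.0005,0],[0,0,0.0005,0],[0,0,0.0005,0]]]'>/dev/null; python3 chk9.py;  python3 -m crank '[[[0.002,0,0,0],[0.004,0,0,0],[0.005,0,0,0],[0.005,0,0,0]]]'; python3 - <<'E'
from h import *
s=bot.snapshot("scene");print(blobs(s,"scene",(305,215,390,295),.075))
E
```

```text
0.0371 [-5.7  0.8 10.3]
time_s: 20.08
eef_pos: [0.6407, 0.0308, 0.0371]
ee_rot: [-0.04, 0.999, -0.0, 0.004]
force: [2.4, 1.4, 5.9]
width: 0.002
[([0.7508, 0.0218], [0.0279, 0.0455], 33.93), ([0.6302, 0.0314], [0.0583, 0.1782], 4.39), ([0.5685, 0.0217], [0.0094, 0.0261], -3.59)]
```

```bash
python3 -m crank '[[[0,0,0.0005,0],[0,0,0.001,0],[0,0,0.001,0]]]'>/dev/null; python3 chk9.py;  python3 -m crank '[[[0.002,0,0,0],[0.004,0,0,0],[0.005,0,0,0],[0.005,0,0,0]]]'; python3 - <<'E'
from h import *
s=bot.snapshot("scene");print(blobs(s,"scene",(305,215,390,295),.075))
E
```

```text
0.0371 [1.1 0.3 9.7]
time_s: 21.0
eef_pos: [0.6369, 0.0302, 0.0371]
ee_rot: [-0.039, 0.999, -0.001, 0.005]
force: [3.2, 0.5, 7.7]
width: 0.0
[([0.7507, 0.0218], [0.0279, 0.0454], 33.93), ([0.6264, 0.031], [0.0581, 0.179], 4.14), ([0.5643, 0.021], [0.0103, 0.025], -14.59)]
```

It drags: the ruler moved with the tip by 3.8 mm. I continue with slightly more pressure.

```bash
python3 -m crank '[[[0,0,0.0005,0],[0.002,0,0.0005,0],[0.005,0,0.0005,0],[0.008,0,0.0005,0],[0.01,0,0.0005,0]]]'; python3 -m crank '[[[0.002,0,0,0],[0.005,0,0,0],[0.008,0,0,0],[0.01,0,0,0],[0.01,0,0,0]]]'; python3 - <<'E'
from h import *
s=bot.snapshot("scene");print(blobs(s,"scene",(305,210,400,295),.075))
E
```

```text
time_s: 21.68
eef_pos: [0.6277, 0.0292, 0.0371]
ee_rot: [-0.039, 0.999, -0.001, 0.006]
force: [5.5, 0.5, 7.4]
width: -0.004
time_s: 22.3
eef_pos: [0.6176, 0.0284, 0.0371]
ee_rot: [-0.039, 0.999, -0.001, 0.006]
force: [4.0, 0.2, 8.5]
width: 0.001
[([0.7507, 0.0218], [0.0279, 0.0454], 33.93), ([0.6069, 0.0293], [0.0581, 0.1797], 3.98), ([0.5433, 0.0195], [0.0095, 0.0266], -3.5)]
```

```bash
python3 -m crank '[[[0.002,0,0.0003,0],[0.005,0,0.0003,0],[0.009,0,0.0003,0],[0.013,0,0.0003,0],[0.015,0,0.0003,0]]]'; python3 -m crank '[[[0.002,0,0,0],[0.005,0,0,0],[0.009,0,0,0],[0.013,0,0,0],[0.015,0,0,0]]]'; python3 - <<'E'
from h import *
s=bot.snapshot("scene");print(blobs(s,"scene",(305,205,410,295),.075))
E
```

```text
time_s: 22.98
eef_pos: [0.6032, 0.0271, 0.0371]
ee_rot: [-0.039, 0.999, -0.001, 0.007]
force: [5.1, 1.8, 8.1]
width: -0.0
time_s: 23.6
eef_pos: [0.5883, 0.0259, 0.0371]
ee_rot: [-0.039, 0.999, -0.001, 0.007]
force: [5.4, 0.8, 9.0]
width: 0.003
[([0.7508, 0.0218], [0.0279, 0.0455], 33.93), ([0.5774, 0.0269], [0.0584, 0.1801], 3.61), ([0.5124, 0.0157], [0.0096, 0.0259], -3.59)]
```

```bash
python3 -m crank '[[[0.002,0,0,0],[0.005,0,0,0],[0.009,0,0,0],[0.012,0,0,0],[0.015,0,0,0]]]'; python3 -m crank '[[[0.002,0,0,0],[0.004,0,0,0],[0.004,0,0,0],[0.004,0,0,0]]]'; python3 -m crank '[[[0,0,-0.003,0],[0,0,-0.008,0],[0,0,-0.02,0],[0,0,-0.04,0],[0,0,-0.06,0]]]' 0.0854;  python3 - <<'E'
from h import *
s=bot.snapshot("scene");print(blobs(s,"scene",(305,205,410,295),.075))
E
python3 go.py .5 .025 .098 94.3
```

```text
time_s: 24.28
eef_pos: [0.5735, 0.0247, 0.0371]
ee_rot: [-0.039, 0.999, -0.001, 0.007]
force: [5.6, 0.1, 9.3]
width: 0.003
time_s: 24.78
eef_pos: [0.5694, 0.0243, 0.0371]
ee_rot: [-0.039, 0.999, -0.001, 0.006]
force: [4.3, 0.5, 10.5]
width: 0.002
time_s: 25.4
eef_pos: [0.564, 0.025, 0.0947]
ee_rot: [-0.04, 0.999, -0.0, 0.0]
force: [0.2, -0.8, -0.5]
width: 0.999
[([0.7507, 0.0218], [0.0279, 0.0454], 33.93), ([0.5571, 0.0249], [0.0592, 0.1832], 3.61)]
t 25.45 pos [0.5663 0.0248 0.0982] yaw 94.55 F [1.53 0.08 2.45] w 85.2
shift mm [66.1  5.5 -0.2] roll 0.25
```

The ruler centre moved 71 mm and now sits at about (0.556,0.025). I move in front of the step to pinch it 51 mm from the ruler's centre.

```bash
python3 -m crank '[[[0.03,0.002,0,0.25],[0.061,0.004,0,0.25],[0.061,0.004,0,0.25],[0.061,0.004,0,0.25]]]'; python3 go.py .505 .0213 .0135 94.3
python3 - <<'E'
from h import *
s=bot.snapshot("scene");print(blobs(s,"scene",(305,200,420,295),.075))
cv2.imwrite("pics/c5.png",cv2.resize(s[180:310,280:420],None,fx=4.5,fy=4.5,interpolation=cv2.INTER_CUBIC)[:,:,::-1])
E
```

```text
time_s: 25.95
eef_pos: [0.5037, 0.024, 0.094]
ee_rot: [-0.037, 0.999, -0.0, 0.001]
force: [1.3, -0.0, 0.1]
width: 0.998
t 25.95 pos [0.5037 0.024  0.094 ] yaw 94.29 F [ 1.29 -0.04  0.11] w 85.3
shift mm [-0.9 -2.8 80.5] roll -0.01
[([0.7497, 0.021], [0.0279, 0.0428], 33.93), ([0.557, 0.0253], [0.0591, 0.1836], 4.01), ([0.4998, -0.0739], [0.0185, 0.0221], -57.52)]
```

View pics/c5.png

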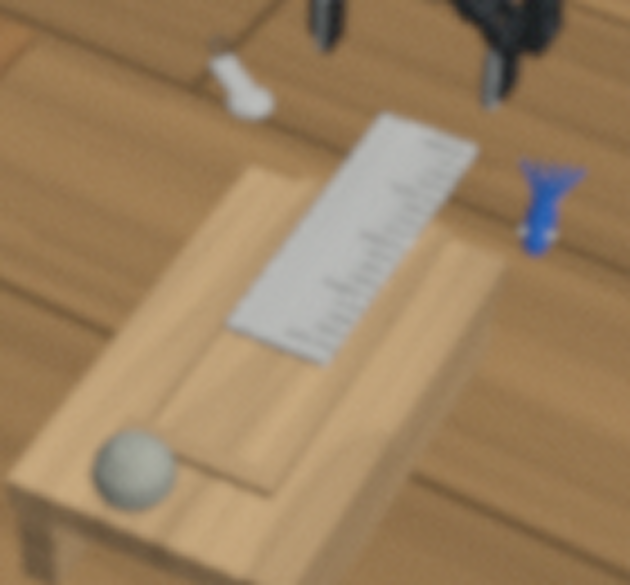

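The ruler lies flat, sticking out from crop (385,115)–(478,150), and the finger tips are at crop (325,45) and (492,105). I descend around it.

```bash
python3 - <<'E'
from h import *
p=bot.read_state()["eef_pos"];y=np.array([-.075,.997,0])*.05
for dz in (.04,.051): print([((proj("scene",p+k*y+[0,0,dz])-[280,180])*4.5).round() for k in(-1,1)])
E
python3 -m crank '[[[-0.001,-0.0028,0.02,0],[-0.001,-0.0028,0.04,0],[-0.001,-0.0028,0.06,0],[-0.001,-0.0028,0.07,0],[-0.001,-0.0028,0.07,0]]]'; python3 -m crank '[[[0,0,0.005,0],[0,0,0.01,0],[0,0,0.01,0],[0,0,0.01,0]]]'; python3 go.py .505 .0213 .0135 94.3
```

```text
[array([321.,  57.]), array([498., 118.])]
[array([322.,  41.]), array([499., 101.])]
time_s: 26.62
eef_pos: [0.5039, 0.0215, 0.0225]
ee_rot: [-0.037, 0.999, 0.0, -0.001]
force: [0.5, -0.4, 0.0]
width: 0.997
time_s: 27.12
eef_pos: [0.504, 0.0215, 0.0132]
ee_rot: [-0.037, 0.999, -0.0, 0.0]
force: [0.6, 0.4, 0.6]
width: 1.001
t 27.12 pos [0.504  0.0215 0.0132] yaw 94.29 F [0.57 0.44 0.61] w 85.5
shift mm [-1.  -0.2 -0.3] roll -0.01
```

The projection confirms the offset (51 mm with the fingers open). I close on the ruler.

```bash
python3 -m crank '[[[0,0,0,0],[0,0,0,0],[0,0,0,0],[0,0,0,0],[0,0,0,0]]]' 0.04 40; python3 -m crank '[[[0,0,0,0],[0,0,0,0],[0,0,0,0],[0,0,0,0]]]' 0.04 110; python3 -m crank '[[[0,0,-0.0005,0],[0,0,-0.001,0],[0,0,-0.002,0],[0,0,-0.003,0],[0,0,-0.003,0]]]';python3 go.py .505 .0213 .0135 94.3
```

```text
time_s: 27.75
eef_pos: [0.5041, 0.0214, 0.0133]
ee_rot: [-0.037, 0.999, -0.0, 0.0]
force: [-2.1, -0.6, 3.2]
width: 0.65
time_s: 28.25
eef_pos: [0.5041, 0.0214, 0.0136]
ee_rot: [-0.038, 0.999, -0.0, 0.0]
force: [-2.0, -0.9, 5.8]
width: 0.616
time_s: 28.88
eef_pos: [0.503, 0.0216, 0.0153]
ee_rot: [-0.037, 0.999, 0.0, -0.001]
force: [0.1, 0.2, -1.9]
width: 0.621
t 28.88 pos [0.503  0.0216 0.0153] yaw 94.29 F [ 0.15  0.21 -1.86] w 53.0
shift mm [-2.  -0.5  1.8] roll -0.01
```

```bash
python3 -m crank '[[[0,0,-0.005,0],[0,0,-0.01,0],[0,0,-0.018,0],[0,0,-0.028,0],[0,0,-0.04,0]]]'; python3 -m crank '[[[0,0,-0.012,0],[0,0,-0.025,0],[0,0,-0.035,0],[0,0,-0.04,0],[0,0,-0.04,0]]]';python3 go.py .475 -.316 .1 91.7
python3 - <<'E'
from h import *
s=bot.snapshot("scene")
c=s[130:310,260:440];cv2.imwrite("pics/c6.png",cv2.resize(c,None,fx=3.3,fy=3.3,interpolation=cv2.INTER_CUBIC)[:,:,::-1])
print(blobs(s,"scene",(305,160,430,280),.155))
E
```

```text
time_s: 29.5
eef_pos: [0.5039, 0.0215, 0.0569]
ee_rot: [-0.037, 0.999, -0.0, 0.0]
force: [-0.8, -0.5, -3.1]
width: 0.62
time_s: 30.12
eef_pos: [0.5041, 0.0214, 0.0964]
ee_rot: [-0.037, 0.999, -0.0, 0.0]
force: [0.3, 0.2, -3.4]
width: 0.623
t 30.12 pos [0.5041 0.0214 0.0964] yaw 94.3 F [ 0.29  0.16 -3.42] w 53.2
shift mm [  54.3 -334.3   -3.6] roll 2.6
[([0.7951, 0.0503], [0.0079, 0.0219], -57.48), ([0.5714, -0.0401], [0.021, 0.05], 62.24), ([0.5561, 0.0247], [0.0592, 0.1869], 4.69)]
```

View pics/c6.png

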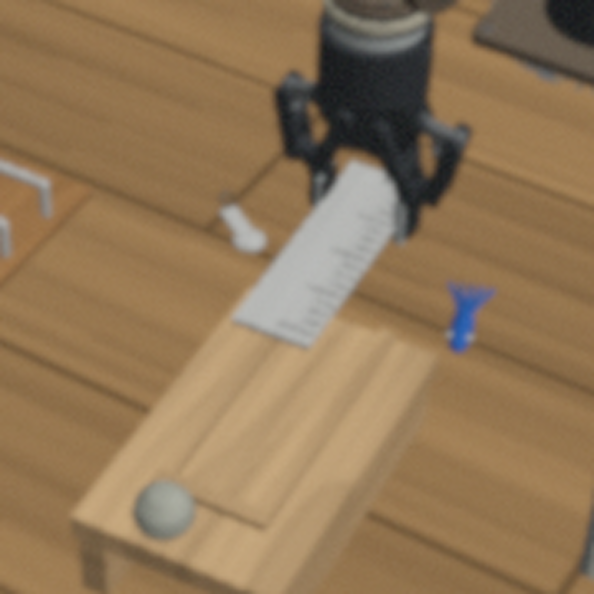

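The ruler is lifted and held at its near end; it looks level, within about 2 degrees. I cross-check the rack centre from its foot.

```bash
python3 -m crank '[[[0.01,-0.05,0,0.5],[0.02,-0.1,0,1],[0.03,-0.15,0,1.5],[0.035,-0.19,0,2],[0.04,-0.23,0,2.6]]]'; python3 - <<'E'
from h import *
c=np.array([ray("top",(250+u/3,150+v/3),.010)[:2] for u,v in((487,292),(648,290),(653,475),(494,478))])
print(c.round(4).tolist(),c.mean(0))
E
python3 go.py .4766 -.3175 .05 91.7
```

```text
time_s: 30.8
eef_pos: [0.4805, -0.2121, 0.0953]
ee_rot: [-0.014, 1.0, 0.0, -0.001]
force: [0.4, 0.6, -3.0]
width: 0.618
[[0.5995, -0.2507], [0.603, -0.3827], [0.4528, -0.3846], [0.4487, -0.2558]] [ 0.52600955 -0.31842925]
t 30.8 pos [ 0.4805 -0.2121  0.0953] yaw 91.65 F [ 0.41  0.64 -3.04] w 52.8
shift mm [   6.9 -105.2   45.2] roll -0.05
```

The foot measures 150x131 mm with its centre at (0.526,-0.318), agreeing with the bars. I move over the rack and lower to about 20 mm above it.

```bash
python3 -m crank '[[[0.002,-0.03,0,0],[0.004,-0.06,0,0],[0.006,-0.09,0,0],[0.007,-0.106,0.005,0],[0.007,-0.106,0.01,0]]]'; python3 -m crank '[[[0,0,0.015,0],[0,0,0.035,0],[0,0,0.055,0],[0,0,0.065,0],[0,0,0.065,0]]]'; python3 go.py .4763 -.3187 -.0115 91.7
python3 - <<'E'
from h import *
s=bot.snapshot("scene")
p=bot.read_state()["eef_pos"]
cv2.imwrite("pics/c7.png",cv2.resize(s[90:240,190:340],None,fx=4,fy=4,interpolation=cv2.INTER_CUBIC)[:,:,::-1])
print(blobs(s,"scene",(200,120,330,240),p[2]+.0615))
t=bot.snapshot("top");print(blobs(t,"top",(400,225,480,320),p[2]+.0615))
E
```

```text
time_s: 31.42
eef_pos: [0.477, -0.3173, 0.0851]
ee_rot: [-0.014, 1.0, 0.001, -0.0]
force: [0.9, -0.1, -2.0]
width: 0.621
time_s: 32.05
eef_pos: [0.4767, -0.3162, 0.0196]
ee_rot: [-0.015, 1.0, 0.001, -0.001]
force: [-0.6, -0.4, -2.4]
width: 0.614
t 32.05 pos [ 0.4767 -0.3162  0.0196] yaw 91.71 F [-0.62 -0.4  -2.38] w 52.4
shift mm [ 0.4 -2.5 31.1] roll 0.01
[([0.533, -0.2792], [0.1268, 0.1833], 2.58), ([0.4948, -0.4461], [0.0271, 0.0896], -74.55), ([0.4476, -0.4665], [0.0331, 0.067], -53.31)]
[([0.5551, -0.3064], [0.1059, 0.1263], 0.84)]
```

View pics/c7.png

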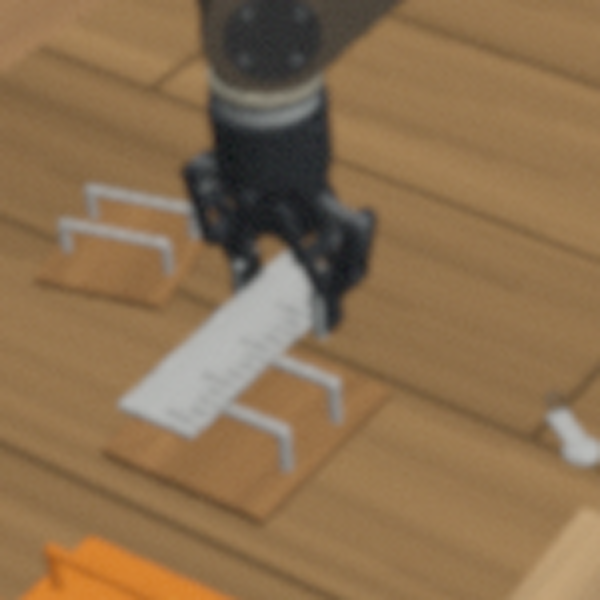

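The ruler is over the correct rack, its far end at crop (118,405)–(192,438). I check that end, then lower it with guarding.

```bash
python3 - <<'E'
from h import *
print(ray("scene",(228.75,195.4),.0814))
E
sed 's/<2.5/<1.2/' chk.py > chkr.py
python3 -m crank '[[[0,-0.0015,0.008,0],[0,-0.0025,0.016,0],[0,-0.0025,0.022,0],[0,-0.0025,0.024,0],[0,-0.0025,0.024,0]]]'; python3 chkr.py && python3 -m crank '[[[0,0,0.001,0],[0,0,0.001,0]]]'>/dev/null; python3 chkr.py && python3 -m crank '[[[0,0,0.001,0],[0,0,0.001,0]]]'>/dev/null; python3 chkr.py && python3 -m crank '[[[0,0,0.001,0],[0,0,0.001,0]]]'>/dev/null; python3 chkr.py
```

```text
[ 0.6248612  -0.30593836  0.0814    ]
time_s: 32.78
eef_pos: [0.4773, -0.3194, -0.0032]
ee_rot: [-0.015, 1.0, 0.0, -0.0]
force: [0.6, 0.3, -2.2]
width: 0.622
-0.0032 [ 0.6  0.3 -2.2]
-0.0038 [ 0.1  0.5 -2.8]
-0.005 [-0.2  0.1 -2.2]
-0.0061 [-0.2 -0.3 -3. ]
```

```bash
python3 -m crank '[[[0,0,0.001,0],[0,0,0.001,0]]]'>/dev/null; python3 chkr.py && python3 -m crank '[[[0,0,0.001,0],[0,0,0.001,0]]]'>/dev/null; python3 chkr.py && python3 -m crank '[[[0,0,0.0007,0],[0,0,0.0007,0]]]'>/dev/null; python3 chkr.py && python3 -m crank '[[[0,0,0.0007,0],[0,0,0.0007,0]]]'>/dev/null; python3 chkr.py && python3 -m crank '[[[0,0,0.0007,0],[0,0,0.0007,0]]]'>/dev/null; python3 chkr.py && python3 -m crank '[[[0,0,0.0007,0],[0,0,0.0007,0]]]'>/dev/null; python3 chkr.py && python3 -m crank '[[[0,0,0.0007,0],[0,0,0.0007,0]]]'>/dev/null; python3 chkr.py
```

```text
-0.0071 [ 0.4 -0.5 -1.6]
-0.0081 [ 0.  -0.2 -2.6]
-0.0087 [ 1.   0.2 -2.9]
-0.0094 [ 0.4 -0.8 -2.5]
-0.01 [ 0.8  0.5 -2.3]
-0.0106 [-0.6  0.3 -1. ]
-0.011 [-0.9  1.   3.4]
```

Contact is felt at -0.0108, against -0.0115 expected for a level lay. I ease a little more, weaken the grip, and open gradually.

```bash
python3 -m crank '[[[0,0,0.0004,0],[0,0,0.0004,0]]]'; python3 -m crank '[[[0,0,0,0],[0,0,0,0],[0,0,0,0]]]' - 20; python3 -m crank '[[[0,0,0,0],[0,0,0,0],[0,0,0,0]]]' 0.06;  python3 -m crank '[[[0,0,0,0],[0,0,0,0],[0,0,0,0],[0,0,0,0]]]' 0.0854; python3 go.py .4763 -.3187 .08 91.7
```

```text
time_s: 35.52
eef_pos: [0.4775, -0.3197, -0.011]
ee_rot: [-0.015, 1.0, -0.0, -0.0]
force: [-3.8, 2.7, 5.8]
width: 0.622
time_s: 35.9
eef_pos: [0.4776, -0.3197, -0.011]
ee_rot: [-0.015, 1.0, -0.0, -0.0]
force: [-2.5, 1.3, 4.8]
width: 0.619
time_s: 36.28
eef_pos: [0.4776, -0.3196, -0.012]
ee_rot: [-0.015, 1.0, -0.0, 0.0]
force: [-0.0, 0.4, 0.0]
width: 0.702
time_s: 36.78
eef_pos: [0.4774, -0.3195, -0.0119]
ee_rot: [-0.015, 1.0, -0.0, -0.0]
force: [0.5, 1.0, 0.5]
width: 1.0
t 36.77 pos [ 0.4774 -0.3195 -0.0119] yaw 91.7 F [0.5  0.99 0.47] w 85.4
shift mm [  1.1   0.9 -91.9] roll -0.0
```

Released. I lift straight up, swing away to the left for a clear view, and look.

```bash
python3 -m crank '[[[0,0,-0.01,0],[0,0,-0.03,0],[0,0,-0.07,0],[0,0,-0.12,0],[0,0,-0.16,0]]]'; python3 -m crank '[[[0,0.05,0,0],[0,0.1,0,0],[0,0.15,0,0],[0,0.2,0,0],[0,0.25,0,0]]]'; python3 -m crank '[[[0,0,0,0],[0,0,0,0],[0,0,0,0]]]'
python3 - <<'E'
from h import *
s=bot.snapshot("scene");t=bot.snapshot("top")
print(blobs(s,"scene",(205,150,300,235),.05));print(blobs(t,"top",(400,220,480,320),.05))
a=cv2.resize(s[140:240,190:310],None,fx=3.3,fy=3.3,interpolation=cv2.INTER_CUBIC);b=cv2.resize(t[220:320,390:490],None,fx=3.3,fy=3.3,interpolation=cv2.INTER_CUBIC)
cv2.imwrite("pics/c8.png",np.hstack([a,b])[:,:,::-1])
E
```

```text
time_s: 37.4
eef_pos: [0.4781, -0.3202, 0.1524]
ee_rot: [-0.015, 1.0, -0.001, 0.002]
force: [1.1, -0.2, 0.2]
width: 1.0
time_s: 38.02
eef_pos: [0.4703, -0.0683, 0.1501]
ee_rot: [-0.015, 1.0, -0.001, 0.001]
force: [0.8, -0.2, 1.5]
width: 0.998
time_s: 38.4
eef_pos: [0.4704, -0.0708, 0.1488]
ee_rot: [-0.014, 1.0, -0.0, 0.0]
force: [-0.3, -0.6, -0.5]
width: 1.001
[([0.5303, -0.3024], [0.128, 0.1843], 2.51), ([0.4519, -0.4473], [0.014, 0.0336], 76.33)]
[([0.5299, -0.3157], [0.109, 0.1796], 1.58)]
```

View pics/c8.png

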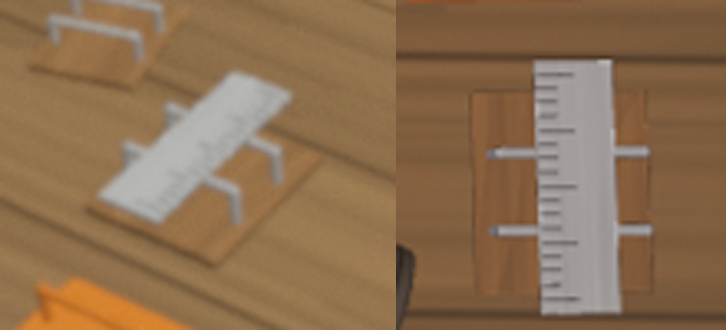

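The ruler lies across both bars of the large wooden rack, top-panel corners (534,60) to (620,313), and its centre is about 4 mm off along the rack. The robot is clear, so I hand in.

```bash
python3 - <<'E'
from h import *
print(ray("top",(390+180.5/3.3,220+187/3.3),.05)); print(bot.finish_job())
E
```

```text
[ 0.52775946 -0.31874092  0.05      ]
the job is handed in; nothing more can be done
None
```

I dragged the ruler about 71 mm along the groove, lifted it by its overhanging end, and laid it across the two bars of the large wooden rack. I then let go, moved the arm clear, and handed the job in at about 38.5 s of the 72 s allowed. No verdict was reported.

- **Drag:** the sensor read about 6 to 10.5 N while dragging, and the ruler followed the fingers without slipping.
- **Lift and placing:** I pinched the ruler about 50 mm from its centre, and the lift showed a weight of about 3.4 N. Contact with the rack was felt at about 6 N and rose to roughly 9 N as I eased it down.
- **Last checks:** the final top view puts the ruler's centre 1 to 4 mm from the rack's middle lengthwise and about 2 mm crosswise. Its angle was about 1.6°, against 1.9° for the rack. It looks level on both bars; I did not measure the tilt.
- **Bystanders:** I saw nothing disturbed in the views I took, but I did not re-measure the loose objects at the end.

**Checks that disagreed:**
- The reported TCP was about 38 mm lower than the actual fingertips, which I found by touch and in the pictures. I corrected for it from then on.
- One scene-camera reading suggested the held ruler's far end sagged by up to 4°. Contact came within 1 mm of the height for a level lay, so I did not act on it.

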